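# Check the catches and stow the engraver cases on the charging ledge

### The job

Put the engraver cases away to charge. Switch the ledge off at its rocker switch, then tug the handle of every case: where the lid comes up because its catch has missed, raise it well clear and push it down until it snaps, so that no case is lifted with its lid open. Set every case flat on the sloping ledge between lip and back stop, hinge side towards the back stop, and when all of them are there switch the ledge on again.

Things in the scene. Friction and masses are not known exactly. Their poses are not given: they have to be found in the camera images.
- case0_mid (a point): engraver case 0: black hard case 100 mm deep (its x), 95 mm wide (its y), 57 mm high with its lid, about 0.8 kg, too wide to grasp by its sides. Point: centre of the box, 28.5 mm above its underside; x points from the catch side to the hinge side, z up. All cases look alike, whether the catch holds or not. May be absent (None)
- case0_grip (a point): centre of the handle on the lid of case 0, the only place to grasp: a round wooden grip 14 mm thick, 56 mm long along case y between two posts, that swivels freely on its axle, so a held case hangs level and tips to suit the ledge; with the lid shut it is 58.5 mm straight above the case's centre point, 30 mm above the lid's top face. It moves with the lid
- case0_hinge (a point): middle of the lid's hinge line of case 0: 50 mm to case +x of its centre, 45 mm above its underside. A missed catch frees itself only when the lid is raised past 0.45 rad (handle 18 mm higher and 23 mm nearer the hinge side, about which it swings); pushing the handle down to 0 again with 5 to 12 N then snaps it for good. Pressing without raising first does nothing
- case0_lid (a joint): lid of case 0: 0 shut, grows as the catch side rises, to 0.6 rad; soft-closing: let go when raised, it sinks in about a second and stays ajar at 0.19 rad until pushed. Catch holding: under 1 mm of play, pulling the handle lifts the whole case. Catch missed: also reads 0 and lies flat, but the handle lifts with about 5 N while the case stays down
- case1_mid (a point): engraver case 1: black hard case 100 mm deep (its x), 95 mm wide (its y), 57 mm high with its lid, about 0.8 kg, too wide to grasp by its sides. Point: centre of the box, 28.5 mm above its underside; x points from the catch side to the hinge side, z up. All cases look alike, whether the catch holds or not. May be absent (None)
- case1_grip (a point): centre of the handle on the lid of case 1, the only place to grasp: a round wooden grip 14 mm thick, 56 mm long along case y between two posts, that swivels freely on its axle, so a held case hangs level and tips to suit the ledge; with the lid shut it is 58.5 mm straight above the case's centre point, 30 mm above the lid's top face. It moves with the lid
- case1_hinge (a point): middle of the lid's hinge line of case 1: 50 mm to case +x of its centre, 45 mm above its underside. A missed catch frees itself only when the lid is raised past 0.45 rad (handle 18 mm higher and 23 mm nearer the hinge side, about which it swings); pushing the handle down to 0 again with 5 to 12 N then snaps it for good. Pressing without raising first does nothing
- case1_lid (a joint): lid of case 1: 0 shut, grows as the catch side rises, to 0.6 rad; soft-closing: let go when raised, it sinks in about a second and stays ajar at 0.19 rad until pushed. Catch holding: under 1 mm of play, pulling the handle lifts the whole case. Catch missed: also reads 0 and lies flat, but the handle lifts with about 5 N while the case stays down
- case2_mid (a point): engraver case 2: black hard case 100 mm deep (its x), 95 mm wide (its y), 57 mm high with its lid, about 0.8 kg, too wide to grasp by its sides. Point: centre of the box, 28.5 mm above its underside; x points from the catch side to the hinge side, z up. All cases look alike, whether the catch holds or not. May be absent (None)
- case2_grip (a point): centre of the handle on the lid of case 2, the only place to grasp: a round wooden grip 14 mm thick, 56 mm long along case y between two posts, that swivels freely on its axle, so a held case hangs level and tips to suit the ledge; with the lid shut it is 58.5 mm straight above the case's centre point, 30 mm above the lid's top face. It moves with the lid
- case2_hinge (a point): middle of the lid's hinge line of case 2: 50 mm to case +x of its centre, 45 mm above its underside. A missed catch frees itself only when the lid is raised past 0.45 rad (handle 18 mm higher and 23 mm nearer the hinge side, about which it swings); pushing the handle down to 0 again with 5 to 12 N then snaps it for good. Pressing without raising first does nothing
- case2_lid (a joint): lid of case 2: 0 shut, grows as the catch side rises, to 0.6 rad; soft-closing: let go when raised, it sinks in about a second and stays ajar at 0.19 rad until pushed. Catch holding: under 1 mm of play, pulling the handle lifts the whole case. Catch missed: also reads 0 and lies flat, but the handle lifts with about 5 N while the case stays down
- case3_mid (a point): engraver case 3: black hard case 100 mm deep (its x), 95 mm wide (its y), 57 mm high with its lid, about 0.8 kg, too wide to grasp by its sides. Point: centre of the box, 28.5 mm above its underside; x points from the catch side to the hinge side, z up. All cases look alike, whether the catch holds or not. May be absent (None)
- case3_grip (a point): centre of the handle on the lid of case 3, the only place to grasp: a round wooden grip 14 mm thick, 56 mm long along case y between two posts, that swivels freely on its axle, so a held case hangs level and tips to suit the ledge; with the lid shut it is 58.5 mm straight above the case's centre point, 30 mm above the lid's top face. It moves with the lid
- case3_hinge (a point): middle of the lid's hinge line of case 3: 50 mm to case +x of its centre, 45 mm above its underside. A missed catch frees itself only when the lid is raised past 0.45 rad (handle 18 mm higher and 23 mm nearer the hinge side, about which it swings); pushing the handle down to 0 again with 5 to 12 N then snaps it for good. Pressing without raising first does nothing
- case3_lid (a joint): lid of case 3: 0 shut, grows as the catch side rises, to 0.6 rad; soft-closing: let go when raised, it sinks in about a second and stays ajar at 0.19 rad until pushed. Catch holding: under 1 mm of play, pulling the handle lifts the whole case. Catch missed: also reads 0 and lies flat, but the handle lifts with about 5 N while the case stays down
- case4_mid (a point): engraver case 4: black hard case 100 mm deep (its x), 95 mm wide (its y), 57 mm high with its lid, about 0.8 kg, too wide to grasp by its sides. Point: centre of the box, 28.5 mm above its underside; x points from the catch side to the hinge side, z up. All cases look alike, whether the catch holds or not. May be absent (None)
- case4_grip (a point): centre of the handle on the lid of case 4, the only place to grasp: a round wooden grip 14 mm thick, 56 mm long along case y between two posts, that swivels freely on its axle, so a held case hangs level and tips to suit the ledge; with the lid shut it is 58.5 mm straight above the case's centre point, 30 mm above the lid's top face. It moves with the lid
- case4_hinge (a point): middle of the lid's hinge line of case 4: 50 mm to case +x of its centre, 45 mm above its underside. A missed catch frees itself only when the lid is raised past 0.45 rad (handle 18 mm higher and 23 mm nearer the hinge side, about which it swings); pushing the handle down to 0 again with 5 to 12 N then snaps it for good. Pressing without raising first does nothing
- case4_lid (a joint): lid of case 4: 0 shut, grows as the catch side rises, to 0.6 rad; soft-closing: let go when raised, it sinks in about a second and stays ajar at 0.19 rad until pushed. Catch holding: under 1 mm of play, pulling the handle lifts the whole case. Catch missed: also reads 0 and lies flat, but the handle lifts with about 5 N while the case stays down
- ledge: sloping charging ledge, fixed, aluminium with a rubber mat: 600 mm long (its y), 150 mm clear depth (its x) between a front lip 8 mm and a back stop 14 mm high. Origin: centre of the resting surface, 70 mm above the bench; x runs up the slope (0.22 rad) to the back stop, z is its normal. Takes five cases side by side, 110 mm from centre to centre; friction holds them
- rocker (a joint): over-centre rocker of the ledge's mains switch: 0 off, 0.5 rad on; it snaps over past the middle (0.25) and stays
- rocker_on (a point): top of the rocker's end that is pushed down to switch on (marked with a white line), 24 mm from the pivot. The rocker, black, 66 by 32 mm, sits on a grey box 110 x 70 x 36 mm, fixed to the bench; off, this end stands up, about 60 mm above the bench; pushing it 12 mm straight down with about 5 to 10 N turns it on
- rocker_off (a point): top of the rocker's other end, 24 mm from the pivot; on, it stands up, and pushing it 12 mm straight down switches off in the same way
Not all that is in view belongs to the job. What is shaped like the part that bears case1_mid but yellow is not meant.

How it is judged:
By the outcome, as a careful person would: the job done as asked, in the order asked, and still so for the second after the job is handed in, with the robot touching nothing.
Of case0, case1, case2, case3, case4 only 4 to 5 are there at a start; the rules pass over those that are not, and their reading is None.
At some moment in a run one of case0, case1, case2, case3, case4 may be knocked a few centimetres aside while the robot is not near it.
It also fails if it takes over 210 s, if anything falls off the work surface, if the arm or the gripper's body presses on something with over 40 N, if the wrist force passes 120 N, or if a joint passes its speed limit or range.

### The arm

A 6-joint arm with a two-finger parallel gripper is mounted at the origin on the work surface. World frame = base frame: x ahead of the robot, y to its left, z up, the work surface at z = 0. Lengths are in m, angles in rad, forces in N, time in s.
With the tool pointing down it reaches from about 0.275 to 1 m from the base axis. Payload 8.4 kg.
Tool frame: the origin (TCP) lies at the very end of the fingers, on their centre line; the grasp point (between the pads) lies 19 mm behind it (ctrl.hold_point_z is the distance from the TCP to the grasp point, in m); x points along the fingers, z is the direction in which the jaws open and shut, and the axes are right-handed (so a half turn about x gives the same grasp; the last joint's range is limited). The gripper opens to 85 mm and grips with 20 to 120 N. Pads are 22 mm wide; open, the fingers measure 114 mm over their backs; the gripper's body (76 mm by 85 mm) begins 54 mm behind the grasp point. The pads swing forward as they close: fully open they stand 13 mm farther back than shut.
Start: joints at [-1.253, 0.353, 1.633, -0, 1.155, -0.002], TCP at [0.196, -0.593, 0.231] pointing down, gripper open.
Joint ranges: [-2.63, 2.63], [-0.92, 2.1], [0.06, 2.66], [-1.3, 4.44], [0, 2.69], [-3.02, 3.02]. Speed limits (rad/s): [2.22, 2.22, 2.79, 3.14, 3.14, 3.14].

### API

Orientations are given as a unit quaternion [x, y, z, w].
In Python, from bench import ctrl gives the robot as it stands. The module is installed in compiled form; this text tells all that it offers. Calls block until the motion is done:
- ctrl.move_to(position, orientation): joint-space move of the TCP to a pose.
- ctrl.move_straight(position, frame=None, rate=0.15, stop_force=None): straight line of the TCP; frame=None keeps the orientation; rate is the mean speed in m/s. With stop_force (N) it stops when the force on the tool has changed by that much, and returns True; else False.
- ctrl.goto_joints(angles): joint-space move.
- ctrl.grip(opening, grasp_force=None): opening from 0.0 (shut) to 1.0 (fully open); grasp_force is the grip in N (None keeps the last); returns when the fingers have stopped.
- ctrl.hold(seconds).
- ctrl.solve_ik(position, orientation): joint angles nearest the present ones, or None.
- ctrl.get_obs(): the state.
- ctrl.get_image(name): name is "side" or "top" or "wrist"; returns a dict with "img" (384x512x3 uint8, blue, green, red), "z_map" (384x512 float32, m along the optical axis (not along the pixel's ray), 0 where there is no reading), "fx", "fy", "cx", "cy" (pixels), "rvec" (rotation vector, rad) and "tvec" (3), from world to camera coordinates, as OpenCV has them. Camera axes: x right, y down, z forward; pixel columns grow to the right and rows downward; lengths in m; the calibration is good to about 2 mm. A picture is of the moment at which its call begins.
A pose or a line that the arm cannot do raises ctrl.PlanningError and nothing moves.
- ctrl.hand_in(): hands the job in, once; it reports no verdict.
The state is a dict: "time": time; "joints": joint angles; "joint_velocities": joint speeds; "effort": joint torques, N m; "tool_pos": TCP position; "orientation": TCP orientation; "force": force on the tool from outside, world axes, zero at the start; "wrist_torque": the same for the moment, N m; "grip_width": opening from 0.0 (shut) to 1.0 (fully open).
Only numpy, scipy, OpenCV 4.12 (cv2) and the standard library are available. Lean on these libraries where they do the work, as an engineer would, in place of code of your own. Each camera call takes 0.05 s, during which the arm holds its last target. There are 200 camera calls.

## Working session

There is one attempt and no reset: what is moved stays moved. The work goes in short steps, each a Python script; the robot and the scene stay as the last script left them, time stands still between calls to the robot, and variables do not carry over. Pictures are saved under pics/ and viewed, about 12 in all and at most 16, crops included, and the job is handed in when it is done.

```bash
mkdir -p pics; cat > h.py <<'E'
import numpy as np, cv2
from bench import ctrl
def cam(n):
    d=ctrl.get_image(n); R=cv2.Rodrigues(np.array(d["rvec"],float))[0]; d["R"]=R; d["t"]=np.array(d["tvec"],float).ravel(); return d
def cloud(d):
    z=d["z_map"]; v,u=np.mgrid[:z.shape[0],:z.shape[1]]
    P=np.stack([(u-d["cx"])/d["fx"]*z,(v-d["cy"])/d["fy"]*z,z],-1)
    W=(P-d["t"])@d["R"]; W[z==0]=np.nan; return W
E
python3 - <<'E'
from h import *
for n in("top","side"):
    d=cam(n); cv2.imwrite(f"pics/{n}0.png",cv2.resize(d["img"],(800,600),interpolation=cv2.INTER_CUBIC)); W=cloud(d)
    np.savez(f"{n}0.npz",img=d["img"],W=W); print(n,d["fx"],-d["R"].T@d["t"],d["R"][2])
print(ctrl.get_obs(),ctrl.hold_point_z)
E
```

```text
top 348.517397645924 [0.4196383  0.01631496 0.94867281] [ 0.08437654 -0.01774368 -0.99627595]
side 408.641244724346 [0.30091029 0.67701243 0.88954253] [ 0.17280827 -0.64667841 -0.74292956]
{'time': 0.1, 'joints': array([-1.25341818e+00,  3.53569155e-01,  1.63406911e+00,  1.93049974e-05,
        1.15517939e+00, -2.39737332e-03]), 'joint_velocities': array([-0.0006482 , -0.00143006, -0.00204899, -0.0005631 ,  0.00088769,
        0.0006544 ]), 'effort': array([ 2.11347315e-04, -6.06359124e+01, -3.42818356e+01, -9.50563481e-05,
        3.93084061e-03, -1.38737124e-05]), 'tool_pos': array([ 0.19634549, -0.59290975,  0.23063883]), 'orientation': array([ 0.41428052,  0.57357138, -0.41376156,  0.57287773]), 'force': array([-0.14648874, -0.40671195,  0.62114525]), 'wrist_torque': array([ 0.00772528, -0.01793161, -0.04131733]), 'grip_width': 1.0005261141627095} 0.0187
```

View pics/top0.png

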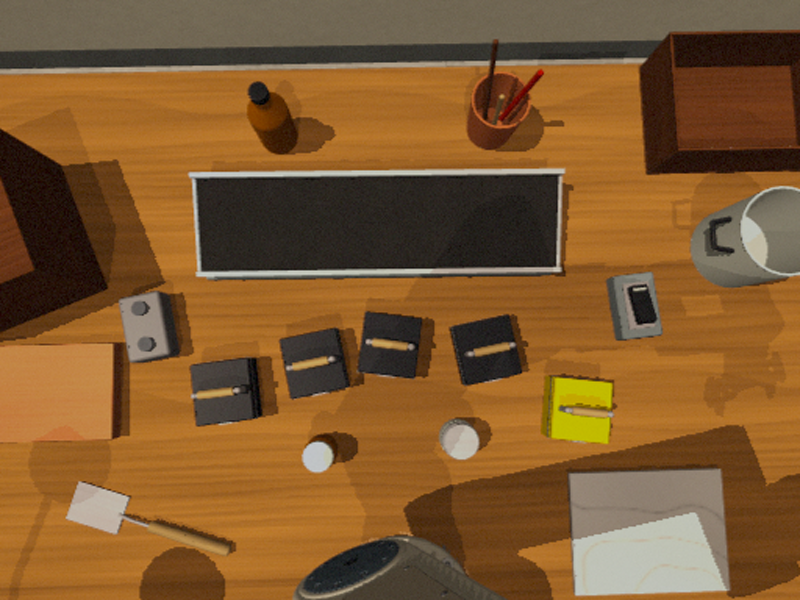

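View pics/side0.png

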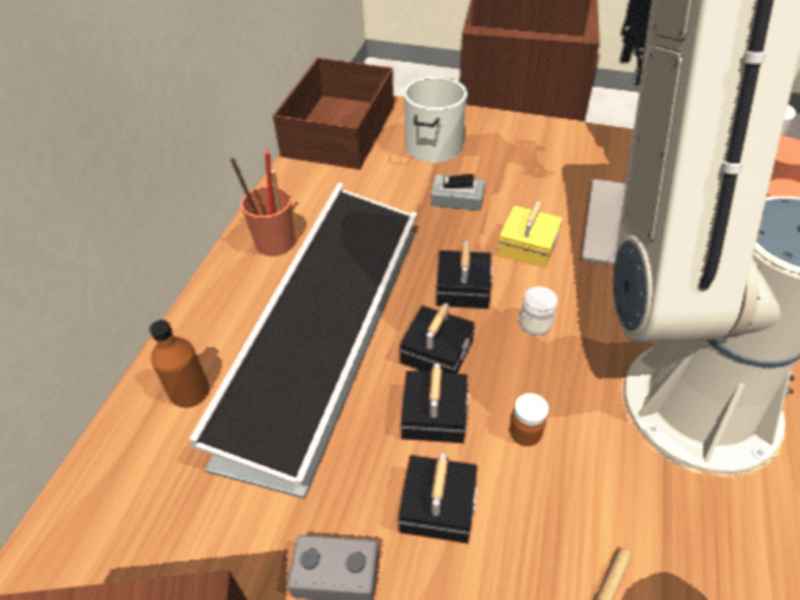

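Top view shows the ledge at the back, (195–565, 170–275), and four black cases at (225,392), (315,362), (392,345) and (487,349). The yellow decoy is at (580,410). The rocker box is at (635,305), and the grey two-knob box at (148,325) is not the switch. Next I'll measure these from depth and colour.

```bash
cat >> h.py <<'E'
def cases(d,W,xmax=0.55):
    """black cases on bench: lid-top rectangle + wooden grip; returns list (centre xy, grip xy, yaw of grip axis)"""
    hsv=cv2.cvtColor(d["img"],cv2.COLOR_BGR2HSV)
    m=((W[...,2]>0.045)&(W[...,2]<0.07)&(hsv[...,2]<75)&(W[...,0]<xmax)).astype(np.uint8)
    m=cv2.morphologyEx(m,cv2.MORPH_CLOSE,np.ones((9,9)))
    n,l,s,c=cv2.connectedComponentsWithStats(m); out=[]
    for i in range(1,n):
        if s[i,4]<500: continue
        q=W[(l==i)&(W[...,2]>0.052)&(W[...,2]<0.063)][:,:2].astype(np.float32)
        r=cv2.minAreaRect(q)
        g=W[(W[...,2]>0.075)&(W[...,2]<0.1)&(hsv[...,1]>60)&(hsv[...,2]>80)&(hsv[...,0]<25)]
        g=g[np.hypot(*(g[:,:2]-r[0]).T)<0.05]
        gc=g.mean(0); v=np.linalg.svd(g[:,:2]-gc[:2],full_matrices=False)[2][0]; v*=np.sign(v[1])
        out.append((np.array(r[0]),np.array(r[1]),r[2],gc,np.arctan2(-v[0],v[1]),c[i]))
    return sorted(out,key=lambda o:o[0][1])
E
python3 - <<'E'
from h import *
f=np.load("top0.npz"); img,W=f["img"],f["W"]
np.set_printoptions(precision=4,suppress=True)
for o in cases({"img":img},W): print(*o)
# ledge mat
s=512/800
P=W[int(185*s):int(262*s),int(205*s):int(550*s)].reshape(-1,3); P=P[P[:,2]>0.03]
A=np.c_[P[:,:2],np.ones(len(P))]; c=np.linalg.lstsq(A,P[:,2],rcond=None)[0]; print("plane",c,np.abs(A@c-P[:,2]).mean())
for u,v in((195,178),(560,175),(200,272),(560,270),(378,178),(378,272)): print("ledge",u,v,W[int(v*s),int(u*s)])
R=W[int(265*s):int(345*s),int(600*s):int(672*s)]; I=img[int(265*s):int(345*s),int(600*s):int(672*s)]
for n,mm in(("box",R[...,2]>0.03),("dark",(R[...,2]>0.03)&(I.max(-1)<60)),("white",(R[...,2]>0.03)&(I.min(-1)>150))):
    if mm.sum(): print(n,mm.sum(),np.median(R[mm],0),cv2.minAreaRect(R[mm][:,:2].astype(np.float32)),R[mm][:,2].min(),R[mm][:,2].max())
f2=np.load("side0.npz")["img"]
a=cv2.resize(img[165:225,380:430],(500,600),interpolation=cv2.INTER_CUBIC)
b=cv2.resize(f2[150:350,250:312],(300,600)[:2],interpolation=cv2.INTER_CUBIC)
cv2.imwrite("pics/crop1.png",np.hstack([a,b]))
E
```

```text
[ 0.4329 -0.1513] [0.0991 0.0952] 10.492549896240234 [ 0.433  -0.1519  0.0933] 0.1738236389226384 [311.2358 223.5118]
[0.4361 0.0661] [0.1159 0.2318] 8.306811332702637 [0.4401 0.0518 0.0922] 0.2792868552599487 [224.7361 226.335 ]
[0.3763 0.281 ] [0.0993 0.0921] 5.5886311531066895 [0.3761 0.2835 0.0925] 0.09135584562658518 [142.6973 250.2803]
plane [ 0.2239 -0.0037 -0.0733] 0.001293247221628057
ledge 195 178 [0.7181 0.3132 0.0984]
ledge 560 175 [ 0.7122 -0.2755  0.0877]
ledge 200 272 [0.5706 0.3147 0.0631]
ledge 560 270 [ 0.5619 -0.2757  0.0626]
ledge 378 178 [0.7158 0.0224 0.0876]
ledge 378 272 [0.5649 0.0264 0.0565]
box 1098 [ 0.4996 -0.4061  0.0383] ((0.5015852451324463, -0.41235607862472534), (0.10991253703832626, 0.07068020105361938), 5.619404315948486) 0.030017566956535742 0.0670744443551629
dark 287 [ 0.4975 -0.4116  0.0563] ((0.5011690855026245, -0.4124782681465149), (0.06541130691766739, 0.033998407423496246), 8.949379920959473) 0.037218402332760366 0.0670744443551629
white 5 [ 0.5288 -0.4139  0.0515] ((0.528049111366272, -0.4123058617115021), (0.0008890281314961612, 0.018213676288723946), 10.105422973632812) 0.047658328122832175 0.05224221508942434
```

View pics/crop1.png

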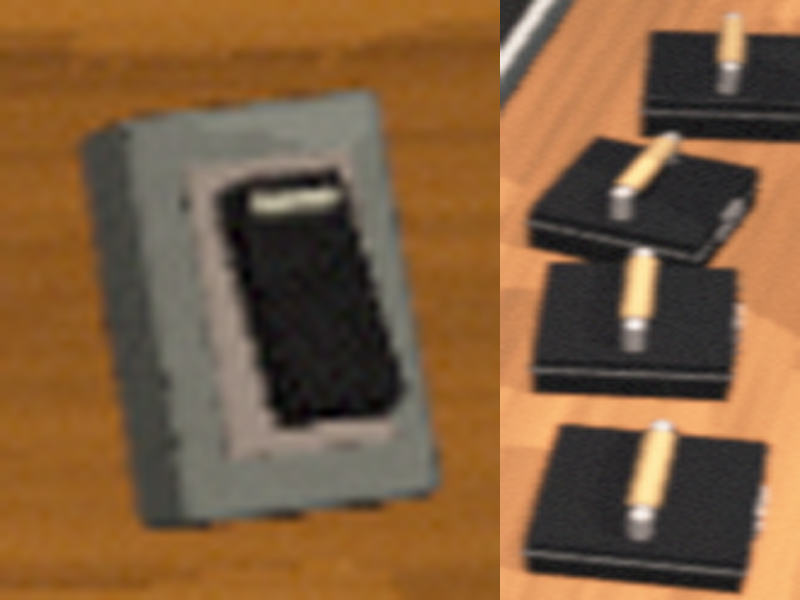

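The crop shows the white-line end (295,200) lying lower at z≈0.050, and the near end higher, so the ledge is on and the near end has to be pushed. The catches (light tabs) face right, towards the robot, on three cases; the fourth is cut off by the crop. The box with the white-marked black rocker matches the switch description; the knobbed box does not. Now I'll switch it off, then look for the handles.

```bash
cat >> h.py <<'E'
from scipy.spatial.transform import Rotation as Ro
np.set_printoptions(precision=4,suppress=True)
def down(psi):
    """tool pointing down, jaws opening along world angle psi"""
    c,s=np.cos(psi),np.sin(psi)
    return Ro.from_matrix(np.array([[0,-s,c],[0,c,s],[-1,0,0]],float)).as_quat()
def best(p,psi):
    """of the two equivalent half turns take the one with the smaller wrist joint"""
    c=[(abs(q[5]),o) for o in(down(psi),down(psi+np.pi)) if (q:=ctrl.solve_ik(p,o)) is not None]
    return min(c,key=lambda a:a[0])[1]
def F(n=3):
    f=[]
    for _ in range(n): ctrl.hold(0.05); f.append(ctrl.get_obs()["force"])
    return np.mean(f,0)
def handles(d,W):
    """wooden grips above black lids: (centre, case yaw in -pi/2..pi/2, pixel, count)"""
    hsv=cv2.cvtColor(d["img"],cv2.COLOR_BGR2HSV)
    m=((W[...,2]>0.078)&(W[...,2]<0.13)&(hsv[...,1]>60)&(hsv[...,2]>90)&(hsv[...,0]<25)&(W[...,0]>.2)&(W[...,0]<.56)).astype(np.uint8)
    n,l,s,c=cv2.connectedComponentsWithStats(m); out=[]
    for i in range(1,n):
        if s[i,4]<40: continue
        g=W[l==i]; (x,y),(a,b),t=cv2.minAreaRect(g[:,:2].astype(np.float32))
        v=np.linalg.svd(g[:,:2]-g[:,:2].mean(0),full_matrices=False)[2][0]; v=v*(1 if v[1]>0 else -1)
        out.append((np.array([x,y,np.median(g[:,2])]),np.arctan2(-v[0],v[1]),c[i],s[i,4],max(a,b)))
    return sorted(out,key=lambda o:o[0][1])
def press(xy,yaw,z0=.085,z1=.044):
    o=best([*xy,z0],yaw+np.pi/2); ctrl.grip(0.0)
    ctrl.move_to([*xy,.16],o); ctrl.move_straight([*xy,z0])
    r=ctrl.move_straight([*xy,z1],rate=.03,stop_force=20); print("press",r,ctrl.get_obs()["tool_pos"],F())
    ctrl.move_straight([*xy,.16])
E
python3 - <<'E'
from h import *
press((.4775,-.4155),.13)
d=cam("top"); W=cloud(d)
for o in handles(d,W): print(*o)
I=d["img"]; m=(W[...,2]>.03)&(abs(W[...,0]-.5)<.06)&(abs(W[...,1]+.412)<.04)
w=m&(I.min(-1)>150); print("white z",np.median(W[w],0),w.sum())
k=m&(I.max(-1)<60); k1=k&(W[...,0]<.485); k2=k&(W[...,0]>.515); print(np.median(W[k1],0),np.median(W[k2],0))
cv2.imwrite("pics/top1.png",cv2.resize(I[170:290,100:440],(800,282),interpolation=cv2.INTER_CUBIC)); print(ctrl.get_obs()["time"])
E
```

```text
press True [ 0.4763 -0.4157  0.0509] [-2.8591  1.6577 10.9587]
[ 0.3303 -0.3022  0.0932] -0.15077031569178673 [376.8333 263.3712] 132 0.05865519866347313
[ 0.4329 -0.1527  0.0933] 0.17691150741504807 [314.4715 223.0813] 123 0.05893120914697647
[0.4446 0.008  0.0932] -0.1448197853072732 [249.0413 219.9174] 121 0.05744343623518944
[0.4182 0.134  0.0927] 0.18727138604549567 [198.0853 232.1473] 129 0.056817349046468735
[0.3761 0.2826 0.0927] 0.0878707067478639 [137.1053 251.1654] 133 0.06039237976074219
white z [ 0.522  -0.4102  0.0635] 9
[ 0.4659 -0.3826  0.3121] [ 0.5249 -0.4013  0.0627]
4.95
```

View pics/top1.png

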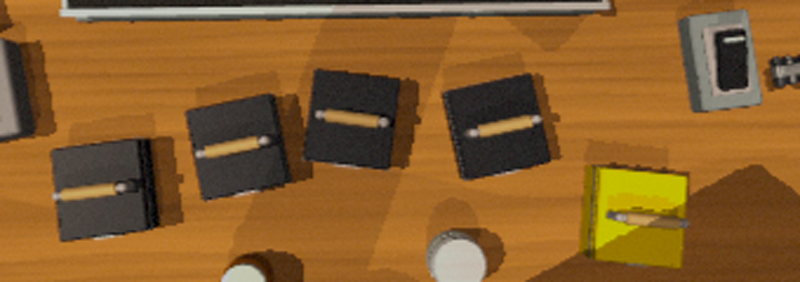

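The white-line end now reads z≈0.0635, up from 0.050, so the ledge is off. The four wooden grips on black lids sit in the crop at (85,190), (235,147), (352,119) and (503,126); the yellow one at (640,218) is left alone. Next, I'll tug the rightmost case first, moving on an arc about its hinge.

```bash
cat >> h.py <<'E'
HP=ctrl.hold_point_z
def arc(g0,yaw,a):
    """TCP position with the grip at lid angle a (grip at g0 when shut)"""
    r,t0=np.hypot(.05,.042),np.arctan2(.042,-.05)
    dx,dz=r*np.cos(t0-a)+.05,r*np.sin(t0-a)-.042
    return np.array([g0[0]+dx*np.cos(yaw),g0[1]+dx*np.sin(yaw),g0[2]+dz-HP])
def grasp(h):
    xy,yaw=h[0][:2],h[1]; g0=np.array([*xy,.087]); o=best([*xy,.12],yaw)
    ctrl.grip(.7,40); ctrl.move_to([*xy,.20],o); ctrl.move_straight(arc(g0,yaw,0)); ctrl.grip(0.0,40)
    return g0,yaw
def lidcheck(h,z0=0):
    """side view: heights of black surface around the case, by case x"""
    d=cam("side"); W=cloud(d); c,s=np.cos(h[1]),np.sin(h[1]); D=W-np.r_[h[0][:2],0]
    x=D[...,0]*c+D[...,1]*s; y=-D[...,0]*s+D[...,1]*c
    k=(abs(y)<.045)&(abs(x)<.06)&(W[...,2]>.035)&(W[...,2]<.12)&(d["img"].max(-1)<70)
    return d,[(a,np.percentile(W[...,2][k&(abs(x-a)<.008)],80).round(4) if (k&(abs(x-a)<.008)).sum()>5 else None) for a in(-.04,-.025,.025,.04)]
def tug(h):
    g0,yaw=grasp(h); f0=F(); o=ctrl.get_obs(); print("gripped w",o["grip_width"],"f0",f0,o["tool_pos"])
    print("before",lidcheck(h)[1])
    for a in(.05,.1,.17): ctrl.move_straight(arc(g0,yaw,a),rate=.03); print(a,"dF",F()-f0)
    d,l=lidcheck(h); print("lid",l,"t",ctrl.get_obs()["time"]); return g0,yaw,f0,d
E
python3 - <<'E'
from h import *
import pickle
d=cam("top"); hs=handles(d,cloud(d))[1:]; pickle.dump(hs,open("hs.pkl","wb")); h=hs[0]; print(*h)
g0,yaw,f0,d=tug(h); pickle.dump((h,g0,yaw,f0),open("cur.pkl","wb"))
cv2.imwrite("pics/side1.png",cv2.resize(d["img"][110:250,220:400],(770,600),interpolation=cv2.INTER_CUBIC))
E
```

```text
[ 0.4328 -0.1525  0.0935] 0.17514393622920185 [314.456 223.08 ] 125 0.0593729205429554
gripped w 0.15059973398919685 f0 [-4.9065 -2.5941  4.9377] [ 0.4321 -0.1526  0.0684]
before [(-0.04, np.float64(0.0589)), (-0.025, np.float64(0.0597)), (0.025, np.float64(0.0593)), (0.04, np.float64(0.0587))]
0.05 dF [-0.4963  0.6061 -1.5029]
0.1 dF [-0.7852  0.6682 -0.7229]
0.17 dF [-1.2382  1.4024  1.0775]
lid [(-0.04, np.float64(0.0738)), (-0.025, np.float64(0.0712)), (0.025, np.float64(0.0639)), (0.04, np.float64(0.0605))] t 9.7583
```

View pics/side1.png

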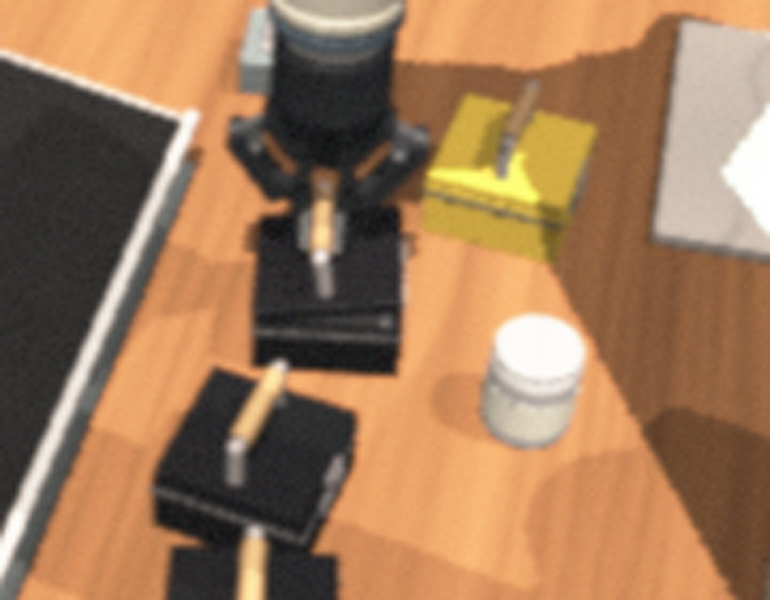

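The catch side of the lid has risen 15 mm while the hinge side and body stayed put: the lid wedge shows at (330,325), so this catch has missed. It also confirms that the hinge is on the ledge side. I'll raise the lid past 0.45 rad, push it shut and tug again.

```bash
cat >> h.py <<'E'
def snap(h,g0,yaw,sf=9):
    for a in np.r_[.25:.54:.04]: ctrl.move_straight(arc(g0,yaw,a),rate=.05)
    ctrl.hold(.3); print("raised",lidcheck(h)[1],F())
    for a in np.r_[.47:.02:-.06,.03]: ctrl.move_straight(arc(g0,yaw,a),rate=.04)
    ctrl.hold(.3); fa=F(); p=arc(g0,yaw,0)-[0,0,.008]
    r=ctrl.move_straight(p,rate=.01,stop_force=sf); fb=F(); print("press",r,ctrl.get_obs()["tool_pos"]-arc(g0,yaw,0),"dF",fb-fa,"abs",fb)
    ctrl.hold(.3); ctrl.move_straight(arc(g0,yaw,0),rate=.02)
def retug(h,g0,yaw,a=.17):
    f0=F(); ctrl.move_straight(arc(g0,yaw,a),rate=.03); print("retug dF",F()-f0,lidcheck(h)[1],"t",ctrl.get_obs()["time"])
E
python3 - <<'E'
from h import *
import pickle
h,g0,yaw,f0=pickle.load(open("cur.pkl","rb"))
snap(h,g0,yaw); retug(h,g0,yaw,.1)
E
```

```text
raised [(-0.04, np.float64(0.1001)), (-0.025, np.float64(0.1042)), (0.025, np.float64(0.0744)), (0.04, np.float64(0.0676))] [-4.8112  3.0947  3.3492]
press True [0.0001 0.0002 0.    ] dF [ 1.2038 -3.7428  7.2894] abs [-1.313   0.3115  6.3463]
retug dF [  1.3232   0.2212 -10.0103] [(-0.04, np.float64(0.0629)), (-0.025, np.float64(0.0629)), (0.025, np.float64(0.0637)), (0.04, np.float64(0.0627))] t 16.7833
```

The retug now lifts the whole case level (4 mm everywhere, 10 N), so it is snapped. I'll place it at the right end of the ledge.

```bash
cat >> h.py <<'E'
LO,LY=np.array([.641,.019,.070]),-.012
def place(y,dx=0.):
    """carry the held, latched case to ledge position y, lay it down hinge edge first"""
    c,s=np.cos(LY),np.sin(LY)
    def P(x,z): return LO+[c*x-s*y,s*x+c*y,z-HP]
    p=ctrl.get_obs()["tool_pos"]; ctrl.move_straight([p[0],p[1],.24],rate=.12); 
    o0=best(P(dx,.2),LY); ctrl.move_to(P(dx-.001,.16),o0)
    ctrl.move_straight(P(dx-.001,.108),rate=.08); f0=F()
    r=ctrl.move_straight(P(dx-.001,.092),rate=.02,stop_force=3); t=ctrl.get_obs()["tool_pos"]-P(dx,0); print("touch",r,t,F()-f0)
    r=ctrl.move_straight(P(dx-.019,t[2]-.013),rate=.03,stop_force=12); t=ctrl.get_obs()["tool_pos"]-P(dx,0); print("laid",r,t,F()-f0)
    ctrl.grip(.5); ctrl.move_straight(P(dx-.019,.2),rate=.1); print("t",ctrl.get_obs()["time"])
E
python3 - <<'E'
from h import *
place(-.195)
d=cam("side"); cv2.imwrite("pics/side2.png",cv2.resize(d["img"][90:250,130:350],(800,582),interpolation=cv2.INTER_CUBIC))
E
```

```text
touch True [-0.0032  0.0002  0.0967] [-6.1813 -0.4618 10.0423]
laid False [-0.0197  0.0002  0.0843] [-6.6085  0.934  12.1066]
t 23.5
```

View pics/side2.png

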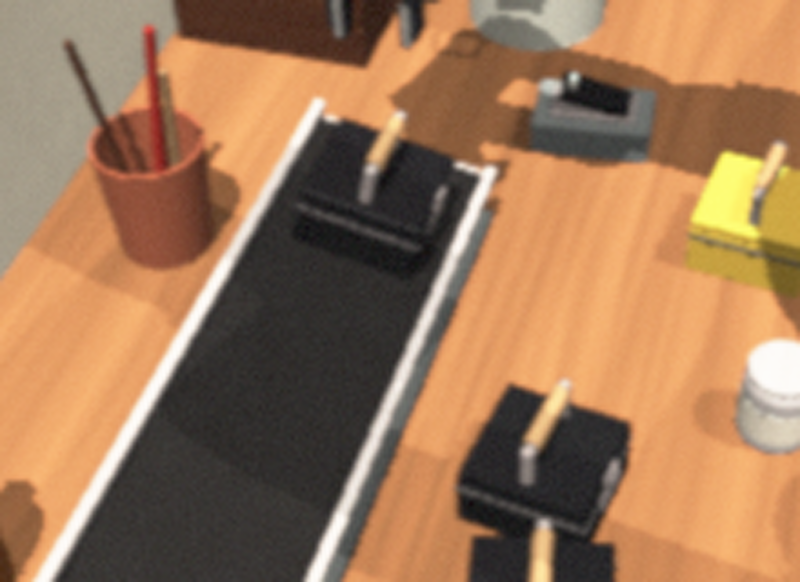

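The case lies at (380,175), flat between lip and back stop, catch towards the lip. Next case: re-detect, tug and let the lid reading decide.

```bash
cat >> h.py <<'E'
def tugdecide(h):
    """tug; close a missed lid; True when the case is known to be latched and is held"""
    g0,yaw=grasp(h); f0=F(); b=lidcheck(h)[1]
    for t in range(3):
        for a in(.06,.12): ctrl.move_straight(arc(g0,yaw,a),rate=.03)
        l=lidcheck(h)[1]; df=F()-f0; r=[(q[1]-p[1]) if p[1] and q[1] else np.nan for p,q in zip(b,l)]
        print("rise",np.array(r),"dF",df,"w",ctrl.get_obs()["grip_width"],"t",ctrl.get_obs()["time"])
        wedge=np.nanmean(r[:2])-np.nanmean(r[2:])
        if not np.isfinite(wedge) or ctrl.get_obs()["grip_width"]<.1: print("unclear"); return False
        if wedge<.003 and np.nanmean(r)>.002: return True
        if wedge<.0055: print("unclear"); return False
        snap(h,g0,yaw); f0=F()
    return False
def ledge_state(d=None):
    d=d or cam("top"); W=cloud(d); hsv=cv2.cvtColor(d["img"],cv2.COLOR_BGR2HSV)
    L=(W-LO)@Ro.from_euler("zy",[LY,-.22]).as_matrix()
    m=((L[...,2]>.075)&(L[...,2]<.11)&(abs(L[...,0])<.07)&(abs(L[...,1])<.3)&(hsv[...,1]>60)&(hsv[...,2]>90)&(hsv[...,0]<25)).astype(np.uint8)
    n,l,s,c=cv2.connectedComponentsWithStats(m)
    for i in range(1,n):
        if s[i,4]<40: continue
        g=L[l==i]; v=np.linalg.svd(g[:,:2]-g[:,:2].mean(0),full_matrices=False)[2][0]; v=v*(1 if v[1]>0 else -1); gc=cv2.minAreaRect(g[:,:2].astype(np.float32))[0]
        k=(abs(L[...,0]-gc[0])<.07)&(abs(L[...,1]-gc[1])<.05)&(L[...,2]>.045)&(L[...,2]<.068)&(d["img"].max(-1)<80)
        q=L[k]; A=np.c_[q[:,:2],np.ones(len(q))]; pl=np.linalg.lstsq(A,q[:,2],rcond=None)[0]
        print("on ledge: grip",np.array(gc),"z",np.median(g[:,2]),"yaw",np.arctan2(-v[0],v[1]),"lid tilt",pl[:2],"lid z",np.median(q[:,2]),"x",np.percentile(q[:,0],[1,99]))
E
python3 - <<'E'
from h import *
import pickle
d=cam("top"); ledge_state(d); hs=handles(d,cloud(d)); 
for h in hs: print(*h)
h=[h for h in hs if abs(h[0][1]-.008)<.06][0]; pickle.dump(h,open("cur.pkl","wb"))
if tugdecide(h): place(-.065)
E
```

```text
on ledge: grip [ 0.0008 -0.189 ] z 0.09309646568889737 yaw -0.03495490039626713 lid tilt [ 0.0005 -0.0211] lid z 0.05742724626317769 x [-0.0493  0.0501]
[0.4445 0.0082 0.0934] -0.14139298073324955 [249.1864 219.9746] 118 0.05706582963466644
[0.4182 0.1343 0.093 ] 0.1852806691502722 [197.9833 232.1333] 120 0.055215105414390564
[0.3893 0.3074 0.0925] 0.10295956381644605 [127.5    245.8281] 128 0.0606970340013504
rise [0.0044 0.0032 0.0049 0.0046] dF [  3.0485  -0.2687 -16.6711] w 0.14721833258773862 t 27.4083
touch True [-0.0035  0.      0.0971] [-7.2778 -0.7588 11.6699]
laid False [-0.0204  0.0003  0.0846] [-8.1868  0.1232 12.5568]
t 34.075
```

Case 2 was latched: it lifted level, and I placed it. The leftmost case has been knocked from (0.376,0.283) to (0.389,0.307), so fresh detection covers it. On to the third.

```bash
python3 - <<'E'
from h import *
d=cam("top"); ledge_state(d); hs=handles(d,cloud(d)); 
for h in hs: print(*h)
h=[h for h in hs if abs(h[0][1]-.134)<.07 and h[0][1]<.22][0]
if tugdecide(h): place(.065)
E
```

```text
[0.4183 0.1344 0.0934] 0.18046326077797203 [197.8276 232.0948] 116 0.05519815534353256
[0.3891 0.3076 0.0928] 0.10804400182787219 [127.4797 245.8862] 123 0.059817299246788025
rise [0.0109 0.0086 0.0039 0.0012] dF [-1.8419 -0.0584 -0.3896] w 0.14632848266513995 t 37.9833
raised [(-0.04, np.float64(0.1026)), (-0.025, np.float64(0.1045)), (0.025, np.float64(0.0744)), (0.04, np.float64(0.067))] [-3.4304 -2.4606  3.9536]
press True [-0.0003 -0.0002 -0.    ] dF [3.1651 2.8364 3.2924] abs [-1.8086 -0.0492  6.4143]
rise [0.005  0.0052 0.0059 0.0055] dF [  6.064    3.4358 -13.1491] w 0.14739557703740577 t 45.2583
touch True [-0.0033 -0.      0.0965] [-7.0894  1.3424  9.5832]
laid False [-0.0193  0.0002  0.0844] [-6.7563  0.1252 12.5448]
t 52.05
```

The third case had missed; it is now snapped (the second tug lifted it level) and placed. Now the last one.

```bash
python3 - <<'E'
from h import *
d=cam("top"); hs=handles(d,cloud(d)); 
for h in hs: print(*h)
h=[h for h in hs if h[0][1]>.22][0]
if tugdecide(h):
    place(.195); p=ctrl.get_obs()["tool_pos"]; ctrl.move_to([.35,-.35,.3],best([.35,-.35,.3],0))
    d=cam("top"); ledge_state(d); W=cloud(d); print([ (o[0],o[2]) for o in handles(d,W)])
    cv2.imwrite("pics/top2.png",cv2.resize(d["img"],(800,600),interpolation=cv2.INTER_CUBIC))
E
```

```text
[ 0.3286 -0.3024  0.0934] -0.12562617976192952 [377.4091 264.2727] 88 0.05481573939323425Traceback (most recent call last):
  File "<stdin>", line 4, in <module>
IndexError: list index out of range
```

```bash
python3 - <<'E'
from h import *
ctrl.move_to([.35,-.35,.3],best([.35,-.35,.3],0))
d=cam("top"); ledge_state(d); hs=handles(d,cloud(d)); 
for h in hs: print(*h)
cv2.imwrite("pics/top2.png",cv2.resize(d["img"],(800,600),interpolation=cv2.INTER_CUBIC))
E
```

```text
on ledge: grip [ 0.0007 -0.1946] z 0.0933900427197135 yaw -0.005610763272108915 lid tilt [ 0.0017 -0.0151] lid z 0.05759968499004731 x [-0.0477  0.0502]
on ledge: grip [0.001  0.0656] z 0.09222800620928052 yaw 0.00015231062474820901 lid tilt [-0.0022 -0.0019] lid z 0.0566359348938064 x [-0.0473  0.0505]
on ledge: grip [-0.0003 -0.0647] z 0.09285095904819025 yaw -0.005544078496949942 lid tilt [-0.0005 -0.0034] lid z 0.05708019025633408 x [-0.0484  0.0493]
[ 0.3306 -0.3013  0.093 ] -0.12956051152803644 [377.0149 263.2463] 134 0.05913446098566055
[0.3894 0.3074 0.0928] 0.10434149024125129 [127.5039 245.8062] 129 0.06027590483427048
```

View pics/top2.png

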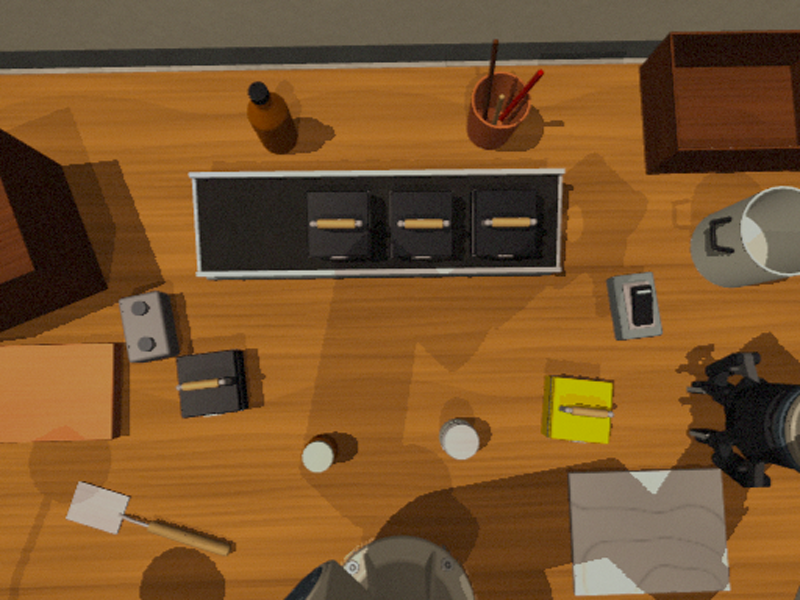

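Three cases sit flat on the ledge at (338,224), (424,224) and (508,222), with their light catch tabs at the lip. The last one is at (210,383), near the knobbed box at (150,325).

```bash
python3 - <<'E'
from h import *
d=cam("top"); h=[h for h in handles(d,cloud(d)) if h[0][1]>.22][0]
if tugdecide(h):
    place(.195); ctrl.move_to([.35,-.35,.3],best([.35,-.35,.3],0))
    d=cam("top"); ledge_state(d); W=cloud(d); print([(o[0],o[2]) for o in handles(d,W)])
    cv2.imwrite("pics/top3.png",cv2.resize(d["img"],(800,600),interpolation=cv2.INTER_CUBIC)); print(ctrl.get_obs()["time"])
E
```

```text
rise [0.0107 0.0082 0.0031 0.0013] dF [-0.2019 -1.0027  0.8855] w 0.14900868647104293 t 59.2167
raised [(-0.04, np.float64(0.0971)), (-0.025, np.float64(0.1017)), (0.025, np.float64(0.0755)), (0.04, np.float64(0.0679))] [ 0.263  -0.5005 -4.5085]
press True [-0.0002 -0.0004  0.    ] dF [-0.2737  2.3813  6.7509] abs [-1.6214  1.4343  4.8992]
rise [0.0049 0.0043 0.0052 0.0054] dF [  2.5848   2.5093 -12.7174] w 0.14773630111494995 t 66.475
touch True [-0.0031 -0.      0.0965] [-5.848   1.8013  9.9939]
laid False [-0.0189  0.0004  0.0846] [-4.1242  0.0235 12.8133]
t 73.4
on ledge: grip [ 0.0008 -0.1939] z 0.09327238414142111 yaw -0.007022272732880393 lid tilt [ 0.0019 -0.0162] lid z 0.05761463707056437 x [-0.0477  0.0501]
on ledge: grip [0.001 0.194] z 0.09219057545170527 yaw -0.011262835198466726 lid tilt [0.0029 0.0009] lid z 0.05620077156819122 x [-0.0481  0.0491]
on ledge: grip [0.001  0.0656] z 0.09240817639982746 yaw -0.0022673580045112058 lid tilt [-0.001  -0.0041] lid z 0.05665352493856189 x [-0.0473  0.0504]
on ledge: grip [-0.0003 -0.0648] z 0.09295591967509531 yaw -0.005157202596229989 lid tilt [ 0.0009 -0.0039] lid z 0.05713663928532839 x [-0.0485  0.0492]
[(array([ 0.3302, -0.3055,  0.0932]), array([377.5145, 263.2754]))]
75.7
```

View pics/top3.png

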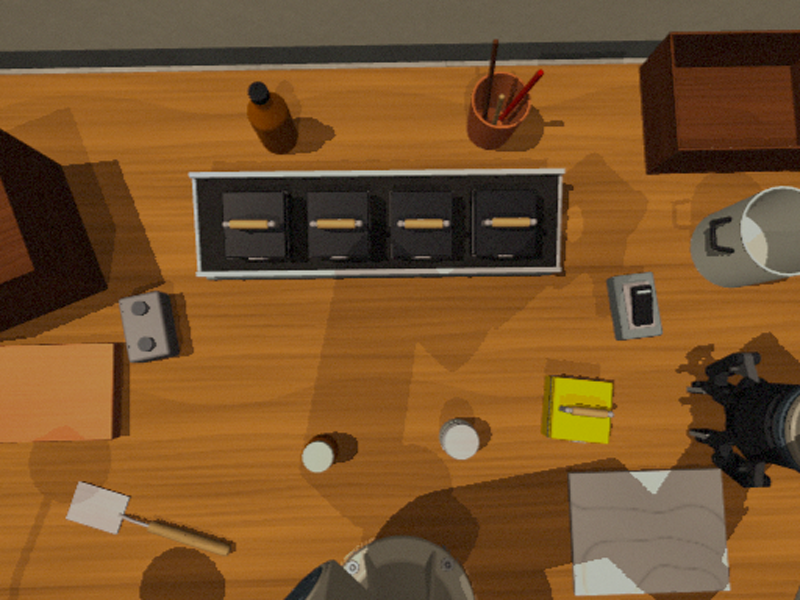

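All four cases are flat on the ledge (lid tilt under 0.02 rad, body x −48 to +50 mm, catches towards the lip). Nothing black is left on the bench. Now I'll switch on.

```bash
python3 - <<'E'
from h import *
press((.525,-.4095),.13)
ctrl.move_to([.35,-.35,.3],best([.35,-.35,.3],0))
d=cam("top"); W=cloud(d); I=d["img"]; ledge_state(d)
m=(W[...,2]>.03)&(W[...,2]<.08)&(abs(W[...,0]-.5)<.05)&(abs(W[...,1]+.412)<.03)
w=m&(I.min(-1)>150); print("white",np.median(W[w],0),w.sum()); k=m&(I.max(-1)<60)
for lo,hi in((.47,.485),(.515,.53)): print(np.median(W[k&(W[...,0]>lo)&(W[...,0]<hi)],0))
a=cv2.resize(I[165:225,380:430],(500,600),interpolation=cv2.INTER_CUBIC); cv2.imwrite("pics/crop2.png",a); print(ctrl.get_obs()["time"])
E
```

```text
press True [ 0.5271 -0.4102  0.0502] [-1.7631  1.8441  9.9388]
on ledge: grip [ 0.0008 -0.1947] z 0.09332313245835036 yaw -0.005422945087492716 lid tilt [ 0.0041 -0.0155] lid z 0.05754873649698332 x [-0.0477  0.0501]
on ledge: grip [0.001  0.1943] z 0.09219080841356872 yaw -0.010762373045273894 lid tilt [0.0034 0.0056] lid z 0.05625088436427594 x [-0.0481  0.0491]
on ledge: grip [0.0009 0.0657] z 0.09222840220535035 yaw -0.002278155568782155 lid tilt [-0.001 -0.003] lid z 0.056653481395280376 x [-0.0473  0.0504]
on ledge: grip [-0.0003 -0.0659] z 0.09269301381788395 yaw -0.00838173625541654 lid tilt [ 0.0009 -0.0021] lid z 0.057105199851340126 x [-0.0484  0.0492]
white [ 0.5277 -0.4116  0.0511] 6
[ 0.478  -0.4126  0.0617]
[ 0.5207 -0.4089  0.0517]
81.8167
```

View pics/crop2.png

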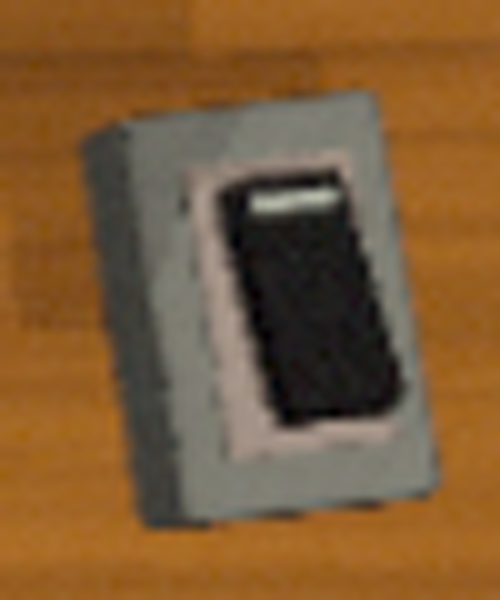

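The white-line end (295,200) is down at z≈0.051 and the other end is up at 0.062, as it was when the ledge was on at the start. The arm is clear of everything.

```bash
python3 -c "
from h import *
ctrl.hand_in()"
```

```text
the job is handed in; nothing more can be done
```

The job is handed in: all four black cases are on the ledge with their lids caught, and the ledge is switched back on. It took about 82 s of robot time; only four cases were there.

- **Switch off:** I switched the ledge off first. The white-line end of the rocker rose from z 0.050 to 0.0635.
- **Tug test:** I checked and put away one case at a time, right to left, rather than tugging all four first. Three catches had missed (the 1st, 3rd and 4th cases). Each lid was raised to about 0.53 rad and pushed down until it snapped, and a second tug then lifted the whole case level. The 2nd case's catch already held.
- **Knocked case:** The leftmost case was knocked about 3 cm aside during the run. I found its new position before reaching for it.
- **Placing:** The last image shows all four flat between lip and back stop, hinge side to the back. Lid tilt is at most 0.016 rad, and each case is centred within about 1 mm along the slope.
- **Switch on:** The white-line end is back down at z 0.051 and the other end up at 0.062, matching the "on" position at the start.

No check failed on the final state. Wrist force readings had an offset of a few newtons while gripping, so I judged the lids by their height in the side camera. One intermediate look had the arm blocking the view and was repeated with the arm moved away. The yellow case was not touched.

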